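# Bring the yellow tub round to the front of the turntable

## Task

Turn the wooden turntable by pushing it round at the rim, where it has lugs for the finger, until the yellow tub stands at the front, squarely in line with the red arrow on the foot, and leave it at rest there. Do not touch, lift or tip over anything that stands on the turntable, and leave the mug, lemon and fork where they are.

Things in the scene. Friction and masses are not known exactly. Their poses are not given: they have to be found in the camera images.
- stand: fixed black foot of a wooden turntable (lazy Susan). Origin on the worktop, on the turning axis. Its flat black tongue with a red arrow, the pointer, lies along its -x axis from under the tray to 180 mm from the axis, 34 mm wide, at most 7 mm high. The pointer faces roughly towards the robot; its exact direction varies.
- turntable (a joint): how far the wooden tray has been turned since the start, rad (0 at the start wherever the tray points), growing anticlockwise seen from above; turns many times round both ways with a slightly stiff bearing (about 2 N at the rim) and stays where it is left.
- tray (a point): centre of the tray's floor, on the turning axis, 24 mm above the worktop; its frame turns with the tray, x axis towards lug0. Pale wooden disc of 112 mm radius, raised rim 40 mm above the worktop, low cross (37 mm above the worktop) dividing it into four compartments.
- lug0 (a point): one of six equal upright round lugs of darker wood round the outside of the rim, 24 mm thick, 16 to 58 mm above the worktop; this point is its axis at mid height, 127 mm from the turning axis. The others follow every 60 degrees round the axis. A shut gripper's tips fit between two of them to push one sideways.
- yellow_tub_mid (a point): yellow plastic tub with a white lid, 74 mm across, 66 mm high, under 0.3 kg, loose in one compartment of the turntable about 68 mm from the axis (which one varies); this point is its centre, 33 mm above its underside.
- tin_half_mid (a point): food tin with a picture of red tomatoes, 75 mm across, 58 mm high, loose in one compartment of the turntable about 68 mm from the axis (which one varies); this point is its centre, 29 mm above its underside.
- cream_pot_mid (a point): small white pot with a red lid, 58 mm across, 50 mm high, loose in one compartment of the turntable about 68 mm from the axis (which one varies); this point is its centre, 25 mm above its underside.
- garlic_mid (a point): garlic bulb, about 60 mm across, 58 mm high, loose in one compartment of the turntable about 68 mm from the axis (which one varies); this point is its centre, 29 mm above its underside.
- mug: striped mug, 86 mm across, 90 mm high, loose behind the turntable; origin at the centre of its underside.
- lemon: yellow lemon, 78 mm long, 56 mm high, loose behind the turntable; origin at its underside.
- table_fork: steel fork, 193 mm long, 15 mm high, loose on the near edge of the worktop; origin at its middle, underside, x axis along it.
- yellow_tub: the same object as point yellow_tub_mid: origin at the centre of its underside.
- tin_half: the same object as point tin_half_mid: origin at the centre of its underside.
- cream_pot: the same object as point cream_pot_mid: origin at the centre of its underside.
- garlic: the same object as point garlic_mid: origin at the centre of its underside.

How it is judged (in metres and radians):
At the end, for the whole second after the job is handed in: The yellow tub's centre is within 12 mm of the line of the red arrow, on the arrow's side of the axis; the turntable is at rest; tub, tin, pot and garlic stand upright on it; mug, lemon and fork are within 20 mm of where they were (y of yellow_tub_mid in the frame of stand between -0.012 and 0.012 m and x of yellow_tub_mid in the frame of stand below -0.045 m and velocity of joint turntable between -0.03 and 0.03 rad/s and horizontal distance between each of yellow_tub_mid, tin_half_mid, cream_pot_mid, garlic_mid and stand below 0.09 m and angle between each of yellow_tub_mid, tin_half_mid, cream_pot_mid, garlic_mid's own z axis and vertical below 0.2 rad and height (world z) of yellow_tub_mid below 0.065 m and height (world z) of each of tin_half_mid, garlic_mid below 0.061 m and height (world z) of cream_pot_mid below 0.057 m and distance of each of mug, lemon, table_fork from where it was at the start of the episode below 0.02 m); the robot touches nothing.
It fails at once if the robot touches the tub, tin, pot or garlic on the turntable (contact force between any of the fingers, the arm and yellow_tub above 0.5 N or contact force between any of the fingers, the arm and tin_half above 0.5 N or contact force between any of the fingers, the arm and cream_pot above 0.5 N or contact force between any of the fingers, the arm and garlic above 0.5 N).
It fails at once if the tub, tin, pot or garlic is lifted, tipped over or leaves the turntable (height (world z) of yellow_tub_mid above 0.072 m or angle between any of yellow_tub_mid, tin_half_mid, cream_pot_mid, garlic_mid's own z axis and vertical above 0.5 rad or horizontal distance between any of yellow_tub_mid, tin_half_mid, cream_pot_mid, garlic_mid and stand above 0.1 m or height (world z) of any of tin_half_mid, garlic_mid above 0.068 m or height (world z) of cream_pot_mid above 0.064 m).
It fails at once if the mug, lemon or fork is moved by more than 20 mm (distance of any of mug, lemon, table_fork from where it was at the start of the episode above 0.02 m).
It also fails if it takes over 64 s, if anything falls off the work surface, if the arm or the gripper's body presses on something with over 40 N, if the wrist force passes 120 N, or if a joint passes its speed limit or range.

## Robot

A 6-joint arm with a two-finger parallel gripper is mounted at the origin on a cart in front of the work surface, level with it; the furniture and walls round the work are solid. World frame = base frame: x ahead of the robot, y to its left, z up, the work surface at z = 0. Lengths are in mm, angles in rad, forces in N, time in s.
With the tool pointing down it reaches from about 350 to 875 mm from the base axis. Payload 4.2 kg.
Tool frame: the origin (TCP) lies at the very end of the fingers, on their centre line; the grasp point (between the pads) lies 19 mm behind it; z points along the fingers, y is the direction in which the jaws open and shut (so a half turn about z gives the same grasp; the last joint's range is limited). The gripper opens to 85 mm and grips with 20 to 120 N. Pads are 22 mm wide; open, the fingers measure 114 mm over their backs; the gripper's body (76 mm by 85 mm) begins 54 mm behind the grasp point. The pads swing forward as they close: fully open they stand 13 mm farther back than shut.
Start: joints at [1.399, 0.385, 0.008, 0, -1.194, -0.259], TCP at [260.965, 567.888, 231.312] pointing down, gripper open.
Joint ranges: [-3.14, 3.14], [-1.21, 2.06], [-1.07, 1.41], [-3.16, 2.05], [-2.99, -0.16], [-3.1, 3.1]. Speed limits (rad/s): [2.79, 2.79, 3.14, 3.14, 3.14, 3.14].

## Interface

Orientations are given as a unit quaternion [x, y, z, w].
In Python, from bench import read_state, get_image, camera_params, job_done gives the robot as it stands.
- The arm moves only by the tool send_rows, never from a script. Its arguments are lists of equal length, an entry for each row: "translation": the shift along the tool's x, y, z in m, a list of three; "yaw": the turn about the tool's z in degrees; "fingers": the closure in counts, from 0 (fully open) to 255 (shut). A call has 1 to 12 rows; each row is the pose to reach, as a shift and turn from the pose measured when the call began, along the tool's axes at that moment; what a row does not reach only later rows make up. A row lasts 1/10 s, in which the tool goes at most 50 mm and 8.59 degrees, less where a joint would pass 70% of its speed; a pose out of reach is approached as far as the arm can. A call with a gripper value outside its range is refused whole. The fingers move at their own pace and stop on an object; the grip force is fixed at half the most. Time passes only in rows, so rows that repeat a pose let the fingers close. It gives the time, the measured TCP pose, the force and the opening at its end, in the units of the state.
- read_state(): the state, without advancing time (a new reading comes with each control period).
- get_image(name): name is "side" or "top" or "wrist"; returns the picture (420x560x3 uint8, blue, green, red); there is no depth.
- camera_params(name): a dict with "mtx" (3x3 intrinsics, pixels), "rvec" (rotation vector, rad) and "tvec" (3), from world to camera coordinates, as OpenCV has them; the wrist camera has in their place "tool_from_camera" (4x4, takes a point from camera to tool coordinates, whose origin is the TCP and whose axes are the flange's). Camera axes: x right, y down, z forward; pixel columns grow to the right and rows downward; lengths in mm; the calibration is good to about 2 mm. A picture is of the moment at which its call begins: read the wrist's pose just before it. camera_params takes no time and is no camera call.
- job_done(): hands the job in, once; it reports no verdict.
The state is a dict: "clock": time; "joints": joint angles; "joint_vel": joint speeds; "joint_efforts": joint torques, N m; "position": TCP position; "ee_rot": TCP orientation; "contact_force": force on the tool from outside, world axes, zero at the start; "wrist_torque": the same for the moment, N m; "gripper_width": finger opening in mm.
Only numpy, scipy, OpenCV 4.12 (cv2) and the standard library are available. Lean on these libraries where they do the work, as an engineer would, in place of code of your own. Each camera call takes 0.05 s, during which the arm holds its last target.

## Working session

There is one attempt and no reset: what is moved stays moved. The work goes in short steps, Python scripts to look and compute and a tool call to move; the robot and the scene stay as the last step left them, time stands still between calls to the robot, and variables do not carry over. Pictures are saved under pics/ and viewed, and the job is handed in when it is done.

Besides the shell and the picture viewer there is one more tool, called after ">>>" as a command line: name --pt "numbers of a row" for each row, then --argument value for the rest. send_rows: Moves the arm, as the interface text tells. Its arguments: {"type":"object","properties":{"translation":{"type":"array","items":{"type":"array","items":{"type":"number"}}},"yaw":{"type":"array","items":{"type":"number"}},"fingers":{"type":"array","items":{"type":"number"}}},"required":["translation","yaw","fingers"]}

```bash
mkdir -p pics; ls
python3 - <<'E'
from bench import *
import cv2
s=read_state();print(s)
for n in("top","side"):
    cv2.imwrite(f"pics/{n}0.png",get_image(n)); print(n,camera_params(n))
E
```

```text
pics
{'clock': 0.0, 'joints': array([ 1.39862469e+00,  3.85533896e-01,  6.60732459e-03, -5.20132684e-04,
       -1.19397853e+00, -2.58585943e-01]), 'joint_vel': array([-0.00025713,  0.00169722,  0.00079133, -0.00079387,  0.00022677,
        0.00100018]), 'joint_efforts': array([ 2.29902862e-04, -3.92286658e+01,  1.88393962e+01,  4.18612674e+00,
       -4.66674988e-03,  1.98013637e-06]), 'position': array([260.7146642 , 567.37518076, 230.22487719]), 'ee_rot': array([ 9.76874428e-01, -2.13811089e-01, -1.95950694e-04,  1.06384252e-03]), 'contact_force': array([ 0.13715787,  0.22413721, -0.25090995]), 'wrist_torque': array([ 0.01699502, -0.01432365, -0.01426549]), 'gripper_width': 85.68285142634782}
top {'mtx': array([[504.38903164,   0.        , 282.00430812],
       [  0.        , 504.38903164, 207.30541392],
       [  0.        ,   0.        ,   1.        ]]), 'rvec': array([ 2.14298248, -2.11146891,  0.18094647]), 'tvec': array([-74.7269036 , 602.66307835, 912.68278445])}
side {'mtx': array([[444.17293455,   0.        , 274.74642972],
       [  0.        , 444.17293455, 210.06261446],
       [  0.        ,   0.        ,   1.        ]]), 'rvec': array([ 0.78568727, -2.76335204,  0.8551087 ]), 'tvec': array([459.09186341, 360.38625111, 712.04261817])}
```

View pics/top0.png

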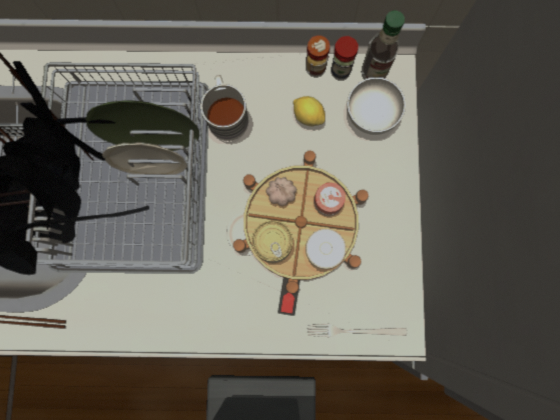

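View pics/side0.png

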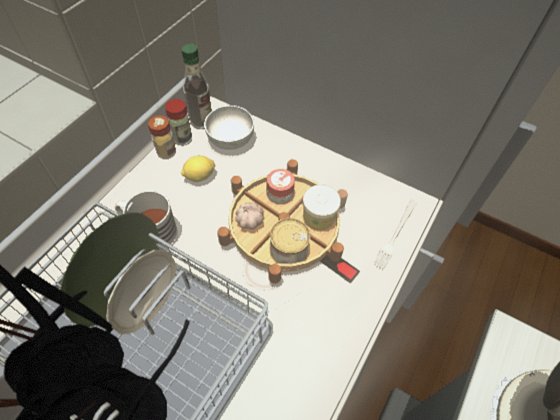

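The top view shows the tub's white lid at about (325,249), lower right. The red arrow is at (289,300), the tray axis near (301,222), and the lugs are brown dots. The tray therefore needs a clockwise turn of roughly 45–55°.

```bash
cat > h.py <<'E'
import numpy as np,cv2
from bench import *
def ray(n,uv,z):
    p=camera_params(n);R=cv2.Rodrigues(p["rvec"])[0];t=np.array(p["tvec"]).ravel()
    d=R.T@np.linalg.inv(p["mtx"])@np.array([uv[0],uv[1],1.]);c=-R.T@t
    return c+d*(z-c[2])/d[2]
def blobs(m,amin):
    n,l,s,c=cv2.connectedComponentsWithStats(m.astype(np.uint8))
    return [(c[i],s[i,4],s[i,:4]) for i in range(1,n) if s[i,4]>=amin]
def look(n,axis=None):
    im=get_image(n);hsv=cv2.cvtColor(im,cv2.COLOR_BGR2HSV);H,S,V=[hsv[...,i].astype(int) for i in range(3)]
    return im,H,S,V
E
python3 - <<'E'
from h import *
im=cv2.imread("pics/top0.png")
cv2.imwrite("pics/crop0.png",cv2.resize(im[150:320,220:380],None,fx=3.5,fy=3.5,interpolation=cv2.INTER_CUBIC))
hsv=cv2.cvtColor(im,cv2.COLOR_BGR2HSV)
for p in[(310,158),(354,261),(287,300),(325,249),(340,235),(272,242)]:print(p,hsv[p[1],p[0]])
H,S,V=[hsv[...,i].astype(int) for i in range(3)]
roi=np.zeros(H.shape,bool);roi[145:320,225:380]=1
for nm,m,z,a in[("brown",(H<14)&(S>110)&(V<150)&roi,58,20),("red",((H<6)|(H>172))&(S>180)&(V>120)&roi,7,20),("white",(S<40)&(V>150)&roi,90,100)]:
    for c,ar,b in blobs(m,a): print(nm,c.round(1),ar,b,ray("top",c,z).round(1))
E
```

```text
(310, 158) [ 12 135 161]
(354, 261) [ 12 128 153]
(287, 300) [  2 160 177]
(325, 249) [105   8 189]
(340, 235) [ 20  52 178]
(272, 242) [ 26  75 181]
brown [308.6 155.5] 50 [305 151  10  11] [ 705.6 -115.8   58. ]
brown [248.4 179.4] 56 [244 175  11  11] [ 6.562e+02 -5.000e-01  5.800e+01]
brown [360.7 194.3] 44 [357 190  10  11] [ 630.1 -215.9   58. ]
brown [319.9 206.3] 42 [315 195  14  18] [ 605.7 -137.9   58. ]
brown [300.8 221.6] 81 [294 216  16  13] [ 575.7 -101.9   58. ]
brown [334.8 226.1] 52 [316 224  37   6] [ 568.1 -166.1   58. ]
brown [239.8 244.1] 61 [234 240  14  11] [531.4  12.5  58. ]
brown [351.9 259.3] 58 [345 256  15  11] [ 505.9 -197.9   58. ]
brown [290.1 290.9] 121 [281 279  17  34] [446.1 -83.3  58. ]
white [303.4 237.3] 14931 [225 145 155 175] [ 542.3 -105.9   90. ]
white [329.7 196. ] 246 [321 187  20  20] [ 619.5 -153.7   90. ]
white [325.4 248.2] 1195 [306 229  39  39] [ 523.  -145.9   90. ]
```

View pics/crop0.png

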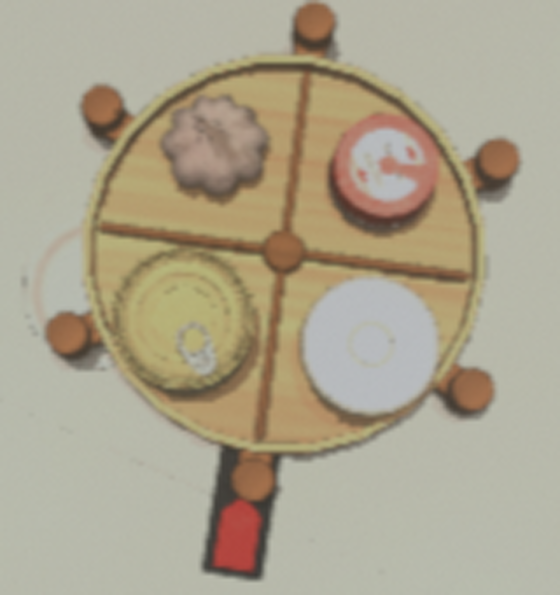

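Run:
```python
from h import *
from scipy.optimize import least_squares
im=cv2.imread("pics/top0.png")
hsv=cv2.cvtColor(im,cv2.COLOR_BGR2HSV);H,S,V=[hsv[...,i].astype(int) for i in range(3)]
full=lambda p:((p[0]+.5)/3.5-.5+220,(p[1]+.5)/3.5-.5+150)
L=np.array([ray("top",full(p),58) for p in[(314,21),(102,104),(498,159),(67,332),(470,390),(252,480)]])[:,:2]
r=least_squares(lambda q:np.hypot(*(L-q).T)-127,L.mean(0));c=r.x
print("axis",c,r.fun, "mean",L.mean(0)); 
ang=np.degrees(np.arctan2(*(L-c).T[::-1]));print("lug ang",ang,ang%60);print(L)
roi=np.zeros(H.shape,bool);roi[285:320,270:310]=1
m=((H<8)|(H>172))&(S>140)&roi
for q,a,b in blobs(m,20):
    P=ray("top",q,7)[:2];print("red",q,a,b,P,np.hypot(*(P-c)),np.degrees(np.arctan2(*(P-c)[::-1])))
    ys,xs=np.nonzero(m);v=np.cov(np.array([ray("top",(x,y),7)[:2] for x,y in zip(xs,ys)]).T);w,e=np.linalg.eigh(v);print("pca",w,np.degrees(np.arctan2(*-e[::-1,1])))
for p in[(205,569),(260,577)]: print(ray("top",full(p),5))
T=ray("top",full((370,347)),90)[:2];print("tub",T,np.hypot(*(T-c)),np.degrees(np.arctan2(*(T-c)[::-1])))
for n in [("side",)]:
    ims=cv2.imread("pics/side0.png");cv2.imwrite("pics/cs.png",cv2.resize(ims[150:290,210:370],None,fx=4,fy=4,interpolation=cv2.INTER_CUBIC))
```

```text
axis [ 579.62479383 -101.68870272] [-0.42718218 -0.45783088 -0.61267531 -1.05439022 -0.90224681  0.02054703] mean [ 579.55929741 -101.64159948]
lug ang [  -7.08339585   52.62829993  -67.1419079   112.90260412 -127.54917515
  172.87945202] [52.91660415 52.62829993 52.8580921  52.90260412 52.45082485 52.87945202]
[[ 705.2315719  -117.2968901 ]
 [ 656.43378772   -1.12380317]
 [ 628.71995803 -218.15080253]
 [ 530.61106756   14.32832732]
 [ 502.77551246 -201.66285595]
 [ 453.58388681  -85.94357248]]
red [287.45098039 302.96078431] 204 [281 293  13  20] [423.42151554 -78.90962739] 157.85547320133037 171.7030595433083
pca [ 36.49547878 104.61273015] -8.801754163778392
[405.49644934 -61.25008695   5.        ]
[401.62593658 -91.76174365   5.        ]
tub [ 521.92297968 -145.76092773] 72.60757792951847 -142.6276726420616
```

View pics/cs.png

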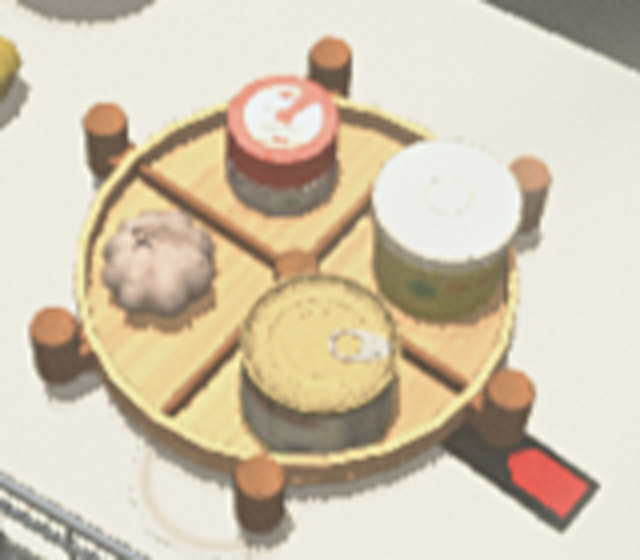

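```bash
cat >> h.py <<'E'
from scipy.spatial.transform import Rotation as Ro
C=np.array([579.6,-101.7])
def plan(wps,st=None):
    # wps: (x,y,z,tool-x heading deg) world -> tool shift m, yaw deg
    s=st or read_state();R=Ro.from_quat(s["ee_rot"]).as_matrix();a0=np.degrees(np.arctan2(R[1,0],R[0,0]))
    print("clock",s["clock"],"pos",np.round(s["position"],1),"heading",round(a0,1),"F",np.round(s["contact_force"],1),"w",round(s["gripper_width"],1))
    for w in wps:
        print(np.round(R.T@(np.array(w[:3])-s["position"])/1000,3).tolist(),"yaw",round(-(w[3]-a0),1))
def polar(th,r,z,h=None):
    return (C[0]+r*np.cos(np.radians(th)),C[1]+r*np.sin(np.radians(th)),z,th-180 if h is None else h)
E
python3 - <<'E'
from h import *
p=polar(195,131,230);plan([(260+(p[0]-260)*k/2,567+(p[1]-567)*k/2,230,p[3]*k/2-24.7*(1-k/2)) for k in(1,2)]); print(p)
E
```

```text
clock 0.1 pos [260.8 567.4 230.3] heading -24.7 F [ 0.1  0.9 -0.2] w 85.3
[0.234, 0.28, 0.001] yaw -19.8
[0.468, 0.558, 0.001] yaw -39.7
(np.float64(453.06371675613207), np.float64(-135.6052949084302), 230, 15)
```

>>> send_rows --pt "0.02 0.024 0" --pt "0.05 0.06 0" --pt "0.08 0.095 0" --pt "0.11 0.131 0" --pt "0.14 0.167 0" --pt "0.17 0.203 0" --pt "0.2 0.239 0" --pt "0.23 0.275 0" --pt "0.26 0.31 0" --pt "0.29 0.346 0" --pt "0.32 0.382 0" --pt "0.35 0.418 0" --yaw '[-3,-6,-9,-12,-15,-18,-21,-24,-27,-30,-33,-36]' --fingers '[255,255,255,255,255,255,255,255,255,255,255,255]'

```text
clock: 1.3
position: [403.9, 39.5, 231.2]
ee_rot: [0.995, 0.1, -0.0, 0.001]
contact_force: [2.1, 0.2, -0.2]
gripper_width: 0.1
```

Run:
```python
from h import *
plan([polar(195,131,230),polar(195,131,100)])
```

```text
clock 1.3 pos [403.9  39.5 231.2] heading 11.5 F [ 2.1  0.2 -0.2] w 0.1
[0.013, 0.181, 0.001] yaw -3.5
[0.013, 0.181, 0.131] yaw -3.5
```

>>> send_rows --pt "0.003 0.045 0" --pt "0.007 0.09 0" --pt "0.01 0.135 0" --pt "0.013 0.165 0" --pt "0.013 0.18 0" --pt "0.013 0.181 0.03" --pt "0.013 0.181 0.07" --pt "0.013 0.181 0.1" --pt "0.013 0.181 0.12" --pt "0.013 0.181 0.12" --yaw '[-1,-2,-3,-3.5,-3.5,-3.5,-3.5,-3.5,-3.5,-3.5]' --fingers '[255,255,255,255,255,255,255,255,255,255]'

```text
clock: 2.3
position: [450.0, -135.4, 108.6]
ee_rot: [0.992, 0.13, -0.004, 0.0]
contact_force: [-0.0, -0.0, 0.3]
gripper_width: -0.3
```

Run:
```python
from h import *
plan([polar(195,131,38)])
for n in("top","side"):
    im=get_image(n);cv2.imwrite(f"pics/{n}1.png",im)
a=cv2.imread("pics/top1.png")[150:340,200:400];b=cv2.imread("pics/side1.png")[140:330,210:410]
cv2.imwrite("pics/c1.png",cv2.resize(np.hstack([a,b]),None,fx=2,fy=2))
```

```text
clock 2.3 pos [ 450.  -135.4  108.6] heading 14.9 F [-0.  -0.   0.3] w -0.3
[0.003, 0.001, 0.071] yaw -0.1
```

View pics/c1.png

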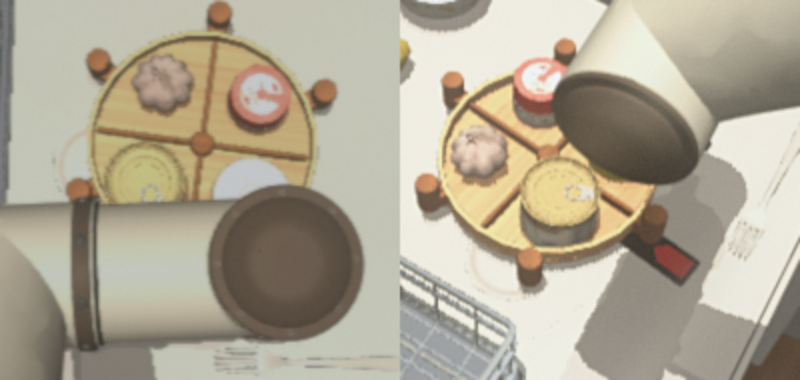

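Both views show the tray unmoved and the wrist above the gap to the right of the front lug, as planned. Next I descend.

>>> send_rows --pt "0 0.0 0.02" --pt "0 0 0.045" --pt "0 0 0.065" --pt "0 0 0.07" --pt "0 0 0.07" --yaw '[0,0,0,0,0]' --fingers '[255,255,255,255,255]'

```text
clock: 2.9
position: [453.5, -135.6, 42.4]
ee_rot: [0.991, 0.131, -0.0, 0.001]
contact_force: [-0.2, -0.6, 0.9]
gripper_width: -0.1
```

Run:
```python
from h import *
plan([polar(a,131,38) for a in(193,190,187,184,181,178,175,172)])
```

```text
clock 2.9 pos [ 453.5 -135.6   42.4] heading 15.0 F [-0.2 -0.6  0.9] w -0.1
[-0.0, -0.005, 0.004] yaw 2.0
[0.0, -0.012, 0.004] yaw 5.0
[0.001, -0.018, 0.004] yaw 8.0
[0.002, -0.025, 0.004] yaw 11.0
[0.003, -0.032, 0.004] yaw 14.0
[0.005, -0.038, 0.004] yaw 17.0
[0.008, -0.045, 0.004] yaw 20.0
[0.01, -0.051, 0.004] yaw 23.0
```

>>> send_rows --pt "0 -0.003 0.002" --pt "0 -0.007 0.004" --pt "0 -0.012 0.004" --pt "0.001 -0.016 0.004" --pt "0.001 -0.02 0.004" --pt "0.002 -0.025 0.004" --pt "0.003 -0.029 0.004" --pt "0.004 -0.034 0.004" --pt "0.005 -0.038 0.004" --pt "0.007 -0.042 0.004" --pt "0.008 -0.045 0.004" --yaw '[1,3,5,7,9,11,13,15,17,19,20]' --fingers '[255,255,255,255,255,255,255,255,255,255,255]'

```text
clock: 4.0
position: [450.3, -89.9, 39.6]
ee_rot: [0.999, -0.044, 0.001, 0.001]
contact_force: [0.0, -1.7, 1.9]
gripper_width: 0.0
```

Run:
```python
from h import *
plan([polar(a,131,38) for a in(173,170,167,164,161,158,155,152)])
for n in("top","side"):
    im=get_image(n);cv2.imwrite(f"pics/{n}2.png",im)
a=cv2.imread("pics/top2.png")[150:340,200:400];b=cv2.imread("pics/side2.png")[140:330,210:410]
cv2.imwrite("pics/c2.png",cv2.resize(np.hstack([a,b]),None,fx=2,fy=2))
```

```text
clock 4.0 pos [450.3 -89.9  39.6] heading -5.0 F [ 0.  -1.7  1.9] w 0.0
[-0.001, -0.004, 0.002] yaw 2.0
[-0.001, -0.011, 0.002] yaw 5.0
[0.0, -0.018, 0.002] yaw 8.0
[0.001, -0.025, 0.002] yaw 11.0
[0.003, -0.031, 0.002] yaw 14.0
[0.005, -0.038, 0.002] yaw 17.0
[0.007, -0.044, 0.002] yaw 20.0
[0.009, -0.051, 0.002] yaw 23.0
```

View pics/c2.png

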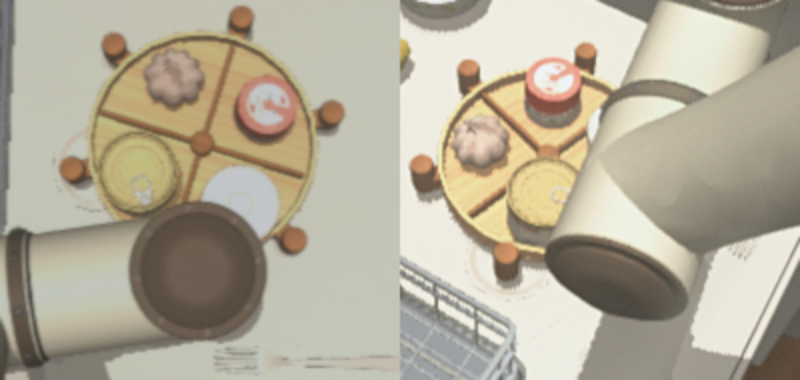

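The tray has turned about 10° clockwise and the contents are upright. I keep pushing in the same arc.

>>> send_rows --pt "-0.001 -0.004 0.001" --pt "-0.001 -0.009 0.002" --pt "0 -0.013 0.002" --pt "0 -0.018 0.002" --pt "0.001 -0.022 0.002" --pt "0.001 -0.026 0.002" --pt "0.003 -0.031 0.002" --pt "0.004 -0.035 0.002" --pt "0.005 -0.039 0.002" --pt "0.007 -0.044 0.002" --pt "0.008 -0.048 0.002" --pt "0.009 -0.051 0.002" --yaw '[2,4,6,8,10,12,14,16,18,20,22,23]' --fingers '[255,255,255,255,255,255,255,255,255,255,255,255]'

```text
clock: 5.3
position: [464.2, -39.6, 37.6]
ee_rot: [0.97, -0.242, 0.002, 0.0]
contact_force: [-0.5, -3.0, 0.8]
gripper_width: -0.2
```

Run:
```python
from h import *
plan([polar(a,131,38) for a in(150,148,146,144,142,140,138)])
for n in("top","side"):
    im=get_image(n);cv2.imwrite(f"pics/{n}3.png",im)
a=cv2.imread("pics/top3.png")[150:340,200:400];b=cv2.imread("pics/side3.png")[140:330,210:410]
cv2.imwrite("pics/c3.png",cv2.resize(np.hstack([a,b]),None,fx=2,fy=2))
```

```text
clock 5.3 pos [464.2 -39.6  37.6] heading -28.0 F [-0.5 -3.   0.8] w -0.2
[0.0, -0.004, -0.0] yaw 2.0
[0.0, -0.009, -0.0] yaw 4.0
[0.001, -0.013, -0.0] yaw 6.0
[0.001, -0.018, -0.0] yaw 8.0
[0.002, -0.022, -0.0] yaw 10.0
[0.003, -0.027, -0.0] yaw 12.0
[0.004, -0.031, -0.0] yaw 14.0
```

View pics/c3.png

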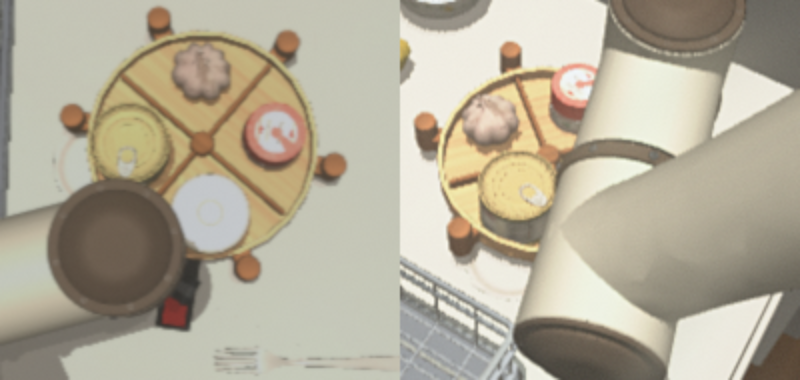

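The lid is now visible at crop (210,212), so image (305,256), with the arrow below it at (288,306). I measure how much turn remains.

Run:
```python
from h import *
im=cv2.imread("pics/top3.png")
g=lambda p:(p[0]/2-.25+200,p[1]/2-.25+150)
an=lambda P:np.degrees(np.arctan2(P[1]-C[1],P[0]-C[0]))%360
for p in[(158,19),(287,42),(73,117),(334,165),(248,267)]:
    P=ray("top",g(p),58);print("lug",an(P),an(P)%60)
hsv=cv2.cvtColor(im,cv2.COLOR_BGR2HSV);H,S,V=[hsv[...,i].astype(int) for i in range(3)]
roi=np.zeros(H.shape,bool);roi[225:290,280:330]=1
for q,a,b in blobs((S<35)&(V>140)&(H>60)&roi,200): print("lid",q,a,b);P=ray("top",q,90);print(P,an(P),np.hypot(*(P[:2]-C)))
P=ray("top",g((210,213)),90);print("click",P,an(P))
```

```text
lug 20.34929288587019 20.34929288587019
lug 319.9445674118251 19.94456741182512
lug 80.71597339740416 20.715973397404156
lug 259.8668555763095 19.86685557630949
lug 200.20692078833918 20.206920788339175
lid [305.25409836 255.58079625] 854 [287 238  36  37]
[ 509.08534374 -109.42990766   90.        ] 186.25585859725936 70.93707225697865
click [ 507.86368762 -108.52750871   90.        ] 185.43675351542154
```

Lugs and lid agree: the tray has turned 32.6°, the tub is at 185.5° and the arrow at 171.5°. It needs 14° more.

>>> send_rows --pt "0 -0.004 0" --pt "0 -0.008 0" --pt "0.001 -0.012 0" --pt "0.001 -0.016 0" --pt "0.002 -0.02 0" --pt "0.003 -0.024 0" --pt "0.003 -0.027 0" --pt "0.004 -0.029 0" --pt "0.004 -0.03 0" --pt "0.004 -0.031 0" --pt "0.004 -0.031 0" --yaw '[2,4,6,8,9,10,12,13,13,14,14]' --fingers '[255,255,255,255,255,255,255,255,255,255,255]'

```text
clock: 6.5
position: [482.4, -13.8, 37.4]
ee_rot: [0.934, -0.358, 0.002, -0.0]
contact_force: [-1.4, -1.5, -1.3]
gripper_width: 0.4
```

Run:
```python
from h import *
plan([polar(a,131,38) for a in(137,142,146,150)])
im=get_image("top");cv2.imwrite("pics/top4.png",im)
cv2.imwrite("pics/c4.png",cv2.resize(im[150:340,200:400],None,fx=3,fy=3))
an=lambda P:np.degrees(np.arctan2(P[1]-C[1],P[0]-C[0]))%360
hsv=cv2.cvtColor(im,cv2.COLOR_BGR2HSV);H,S,V=[hsv[...,i].astype(int) for i in range(3)]
roi=np.zeros(H.shape,bool);roi[225:285,265:330]=1
for q,a,b in blobs((S<35)&(V>140)&(H>60)&roi,200): print("lid",q,a,b);P=ray("top",q,90);print(P,an(P),np.hypot(*(P[:2]-C)))
```

```text
clock 6.5 pos [482.4 -13.8  37.4] heading -41.9 F [-1.4 -1.5 -1.3] w 0.4
[0.0, -0.002, -0.001] yaw 1.1
[0.0, 0.009, -0.001] yaw -3.9
[0.001, 0.018, -0.001] yaw -7.9
[0.003, 0.027, -0.001] yaw -11.9
lid [296.13546798 254.76847291] 812 [277 238  37  36]
[510.30786756 -92.93009459  90.        ] 172.7867557399336 69.84490575244241
```

View pics/c4.png

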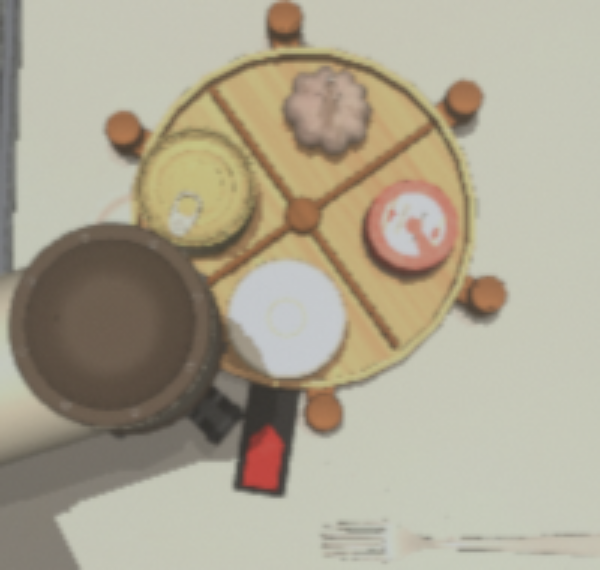

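The tub sits above the arrow. Part of its lid is shaded, so I back off and retreat before measuring again.

>>> send_rows --pt "-0.001 0.005 0" --pt "-0.002 0.012 0" --pt "-0.002 0.018 0" --pt "-0.002 0.018 -0.02" --pt "-0.002 0.018 -0.06" --pt "-0.002 0.018 -0.1" --pt "-0.01 0.018 -0.14" --pt "-0.02 0.01 -0.15" --pt "-0.03 -0.03 -0.15" --pt "-0.03 -0.07 -0.15" --pt "-0.03 -0.1 -0.15" --pt "-0.03 -0.1 -0.15" --yaw '[0,0,0,0,0,0,0,0,0,0,0,0]' --fingers '[255,255,255,255,255,255,255,255,255,255,255,255]'

```text
clock: 7.75
position: [528.2, 83.2, 186.7]
ee_rot: [0.934, -0.357, 0.002, -0.0]
contact_force: [0.4, 0.2, -0.0]
gripper_width: 0.1
```

Run:
```python
from h import *
plan([])
im=get_image("top");cv2.imwrite("pics/top5.png",im)
cv2.imwrite("pics/c5.png",cv2.resize(im[150:340,200:400],None,fx=3,fy=3))
s=get_image("side");cv2.imwrite("pics/side5.png",s)
an=lambda P:np.degrees(np.arctan2(P[1]-C[1],P[0]-C[0]))%360
hsv=cv2.cvtColor(im,cv2.COLOR_BGR2HSV);H,S,V=[hsv[...,i].astype(int) for i in range(3)]
roi=np.zeros(H.shape,bool);roi[225:285,265:330]=1
for q,a,b in blobs((S<35)&(V>100)&(H>60)&roi,200):
    P=ray("top",q,90);d=P[:2]-C;t=np.radians(171.5);print("lid",q,a,b,P,an(P),np.hypot(*d),"off-line mm",-d[0]*np.sin(t)+d[1]*np.cos(t))
m=((H<8)|(H>172))&(S>140);m[:285]=0;m[:,:270]=0;m[:,310:]=0;m[320:]=0
for q,a,b in blobs(m,50): P=ray("top",q,7);print("red",q,a,P,an(P))
```

```text
clock 7.75 pos [528.2  83.2 186.7] heading -41.8 F [ 0.4  0.2 -0. ] w 0.1
lid [294.95918367 255.5260771 ] 882 [277 238  37  36] [508.90781082 -90.81747532  90.        ] 171.24845128287205 71.5249254019139 off-line mm -0.31401868655183307
red [287.43137255 302.75490196] 204 [423.81358758 -78.86634779   7.        ] 171.66151686218532
```

View pics/c5.png

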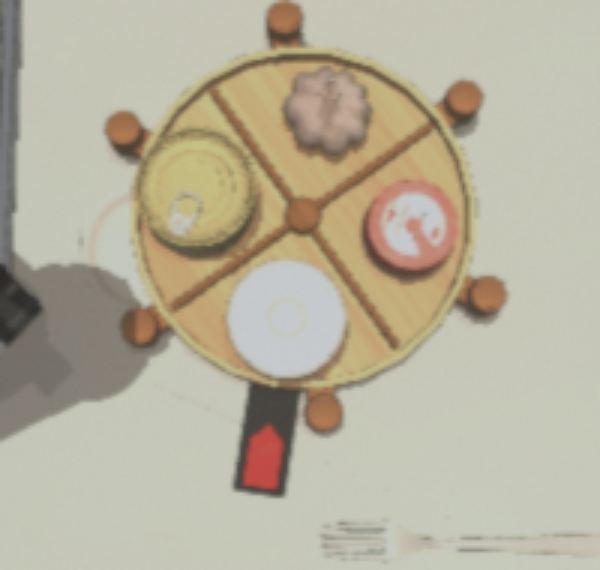

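View pics/side5.png

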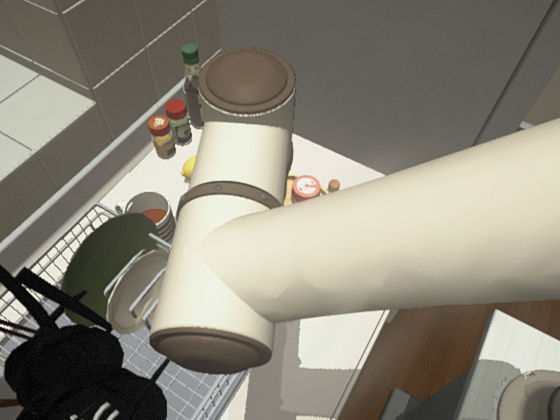

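The tub is less than 1 mm off the arrow line, everything stands upright, and the gripper is clear with no force on it. I am handing the job in.

Run:
```python
from h import *
im=get_image("top");a=cv2.imread("pics/top5.png");print("tray-area change",cv2.absdiff(im,a)[150:320,240:390].max());d=cv2.imread("pics/top0.png")
for n,(x0,x1,y0,y1) in dict(mug=(203,247,80,138),lemon=(290,330,93,128),fork=(305,410,320,340)).items():print(n,cv2.absdiff(im,d)[y0:y1,x0:x1].mean())
plan([]);print(job_done())
```

```text
tray-area change 55
mug 7.802377220480669
lemon 11.973571428571429
fork 14.483174603174604
clock 7.9 pos [525.3  80.5 186.7] heading -41.9 F [-0.5 -0.6  0.2] w 0.1
the job is handed in; nothing more can be done
None
```

Run:
```python
import cv2,numpy as np
a=cv2.imread("pics/top0.png",0).astype(np.float32);b=cv2.imread("pics/top5.png",0).astype(np.float32)
for n,(x0,x1,y0,y1) in dict(mug=(198,252,70,143),lemon=(285,335,88,133),fork=(300,415,315,345)).items():
    print(n,"shift px",cv2.phaseCorrelate(a[y0:y1,x0:x1],b[y0:y1,x0:x1]), (b-a)[y0:y1,x0:x1].mean())
```

```text
mug shift px ((0.00727124883826491, 0.47807696357917706), 0.9926010699331025) 9.5
lemon shift px ((0.0334423781396076, 0.49122279499700383), 0.9823160750071208) 13.375556
fork shift px ((-0.035404203292202396, 0.03147984818082783), 0.9447328490681118) 14.6973915
```

The yellow tub now stands in line with the red arrow and the job is handed in. I turned the tray about 46° clockwise by pushing the front lug sideways with the shut fingers. Then I backed off and lifted clear, finishing at 7.9 s of the 64 s allowed.

**Last checks:**
- **Tub position:** the last top picture puts it at 171.2° round the axis, about 72 mm out. The arrow reads 171.5–171.7°, so the tub is less than 1 mm off its line.
- **Things on the turntable:** all four stand upright in their compartments in that top picture. The arm hid most of the turntable in the last side view, so that view could not confirm it.
- **Force:** the readings after letting go were about zero (under 1 N).
- **Mug, lemon and fork:** all three are within 0.5 px (about 1 mm) of their first positions, checked on saved pictures after handing in.

**Checks that were less clear:** two simple picture-difference checks came out non-zero.
- **Mug, lemon and fork areas:** the overall brightness had risen between the first and last pictures, which fits the position check finding almost no shift.
- **Tray area:** it differed by up to 55 grey levels between the last two pictures. I put this down to noise and the arm's settling shadow, but did not check it separately, so rest at the end is not proven by that comparison.

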